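# Fetch the filters from under the wire shelf with the reacher and rack them in the caddy

### The job

Some mesh filter cylinders are standing at the back under the low wire shelf: fetch every one of them out with the reacher, squeezing its trigger to close its jaws on the filter, and keep your hand off them while they are under the shelf. Stand each filter upright on the floor of a compartment of its own in the steel caddy, and leave the reacher lying flat, lengthwise along the middle of its green mat. Leave the tub and its lid, the tumbler and the brush as they are.

Things in the scene. Friction and masses are not known exactly. Their poses are not given: they have to be found in the camera images.
- shelf: Fixed low wire shelf, 420 mm wide (its x), 200 mm deep (its y), top at 138 mm, clear height below 130 mm. Origin on the worktop under its middle; the gap is entered along +y through the open front edge at y = -100 mm. 8 mm legs at x = +-205, y = +-95 mm; a low bar along the back at y = 97 mm. The worktop before the front edge is clear.
- mat: Flat green mat, 460 mm along its x, 170 mm along its y, 1 mm thick, fixed; origin at its centre on the worktop. The reacher starts on it.
- reacher_grip (a point): Middle of the reacher's handle, 27 mm above its underside; x along the shaft to the jaws, z up. Red body 100 mm long, 50 mm tall, y from -28 to +8 mm; black trigger plate 70 mm long, 7 to 47 mm up, outer face at y = +28 mm when free: 56 mm across, taken from above with a finger on each side. The loose reacher is 340 mm long, 0.35 kg, lies flat, and is meant to be slid along the worktop.
- reacher_jaws (a point): Where a filter should stand between the jaws: 262 mm along x from reacher_grip, same axes and height. Two hinged jaws 34 mm tall (8 to 42 mm up) end 27 mm beyond this point in hooks turned 8 mm inwards, 84 mm apart (110 mm over all) with the trigger free. They close together by 6 mm per mm of squeeze; on a 40 mm filter the hooks hold it from behind.
- reacher_mid (a point): Point on the reacher's shaft half-way along it, 130 mm along x from reacher_grip, 27 mm above its underside, same axes.
- trigger (a joint): Squeeze of the trigger plate towards the red body, m: 0 free (jaws open), about 0.0095 jaws on a filter, 0.012 fully squeezed (44 mm across). Spring 7 N at first, 14 N at the end; squeezed by 1 to 2 mm the reacher is held and the jaws stay wide. Fingers closing symmetrically shift the red body to its +y by half the squeeze.
- jaw_left: Left jaw of the reacher (on its +y side); origin at its pivot.
- jaw_right: Right jaw of the reacher (on its -y side); origin at its pivot.
- filter1_center (a point): Centre (45 mm above its foot) of a mesh filter cylinder, 40 mm diameter, 90 mm tall, grey mesh with orange rims and a weighted foot, about 0.2 kg; z is its axis. Loose; starts standing upright under the shelf. Two or three of the three are present.
- filter2_center (a point): Centre (45 mm above its foot) of a mesh filter cylinder, 40 mm diameter, 90 mm tall, grey mesh with orange rims and a weighted foot, about 0.2 kg; z is its axis. Loose; starts standing upright under the shelf. Two or three of the three are present.
- filter3_center (a point): Centre (45 mm above its foot) of a mesh filter cylinder, 40 mm diameter, 90 mm tall, grey mesh with orange rims and a weighted foot, about 0.2 kg; z is its axis. Loose; starts standing upright under the shelf. Two or three of the three are present.
- caddy: Fixed open steel cutlery caddy, 168 mm along its x, 58 mm along its y, rim 44 mm above the worktop, with a row of three square compartments along x, each 52 mm square inside with its floor 3 mm above the worktop. Origin on the worktop under its middle.
- well1 (a point): Centre of the floor of a caddy compartment, 3 mm above the worktop (the compartments are 55 mm apart, 52 mm square, 41 mm deep).
- well2 (a point): Centre of the floor of a caddy compartment, 3 mm above the worktop (the compartments are 55 mm apart, 52 mm square, 41 mm deep).
- well3 (a point): Centre of the floor of a caddy compartment, 3 mm above the worktop (the compartments are 55 mm apart, 52 mm square, 41 mm deep).
- tub: White plastic tub with hinged lid, 110 x 170 x 90 mm, fixed; bystander. Origin under its centre.
- tub_lid (a joint): Opening of the tub's lid, rad, 0 shut; it stays where it is; to be left alone.
- tumbler_center (a point): Centre of a glass tumbler, 70 mm across, 110 mm tall, standing upright; bystander.
- brush: Wooden dish brush lying on the worktop; bystander. Origin at its underside.
Not all that is in view belongs to the job. Leave any red or yellow look-alike of the part that bears filter2_center alone.

How it is judged:
By the outcome, as a careful person would: the job done as asked, in the order asked, and still so for the second after the job is handed in, with the robot touching nothing.
Of filter1, filter2, filter3 only 2 to 3 are there at a start; the rules pass over those that are not, and their reading is None.
At some moment in a run one of filter1, filter2, filter3, reacher may be knocked a few centimetres aside while the robot is not near it.
It also fails if it takes over 210 s, if anything falls off the work surface, if the arm or the gripper's body presses on something with over 40 N, if the wrist force passes 120 N, or if a joint passes its speed limit or range.

### The arm

A 6-joint arm with a two-finger parallel gripper is mounted at the origin on the work surface. World frame = base frame: x ahead of the robot, y to its left, z up, the work surface at z = 0. Lengths are in m, angles in degrees, forces in N, time in s.
With the tool pointing down it reaches from about 0.25 to 0.725 m from the base axis. Payload 9.7 kg.
Tool frame: the origin (TCP) lies midway between the tips of the shut fingers; the grasp point (between the pads) lies 19 mm behind it; z points along the fingers, y is the line along which they close (so a half turn about z gives the same grasp; the last joint's range is limited). The gripper opens to 85 mm and grips with 20 to 120 N. Pads are 22 mm wide; open, the fingers measure 114 mm over their backs; the gripper's body (76 mm by 85 mm) begins 54 mm behind the grasp point. The pads swing forward as they close: fully open they stand 13 mm farther back than shut.
Start: joints at [70.245, 4.979, 10.078, 95.1, 0, 90], TCP at [0.186, 0.518, 0.208] pointing down, gripper open.
Joint ranges: [-179.16, 179.16], [-48.56, 103.87], [-65.8, 70.77], [-126.05, 130.52], [-82.76, 87.17], [-180, 180]. Speed limits (degrees/s): [127.2, 127.2, 147.25, 180, 180, 180].

### API

Orientations are given as [roll, pitch, yaw] about the fixed x, y, z axes, in that order (R = Rz(yaw) Ry(pitch) Rx(roll)).
In Python, from workcell import bot gives the robot as it stands.
- The arm moves only by the shell command python3 -m crank 'ROWS' [FORCE]. ROWS is JSON, a list of rows, each an object with "gripper": the finger opening in mm, from 0 to 85.4; "travel": the shift along the tool's x, y, z in mm, a list of three; "twist": the turn, a rotation vector about the tool's x, y, z in rad, a list of three. In form: [{"gripper": gripper, "travel": [tx, ty, tz], "twist": [rx, ry, rz]}, ...]. A call has 1 to 12 rows; each row shifts and turns the commanded pose from where the row before left it, along the tool's axes as they then stand; what a row does not reach is not made up. A row lasts 1/8 s, in which the tool goes at most 62.5 mm and 10.7 degrees, less where a joint would pass 70% of its speed; a pose out of reach is approached as far as the arm can. A call is refused whole if a number of a shift passes 62.5 or a number of a turn 0.188, either way. A call with a gripper value outside its range is refused whole. The fingers move at their own pace and stop on an object; FORCE is the grip in N (left out, the last holds). Time passes only in rows, so rows that do not move let the fingers close. It gives the time, the measured TCP pose, the force, the opening and the grip force at its end, in the units of the state.
- bot.get_obs(): the state, without advancing time (a new reading comes with each control period).
- bot.camera(name): name is "side" or "top" or "wrist"; returns the picture (420x560x3 uint8, red, green, blue); there is no depth.
- bot.calibration(name): a dict with "vfov" (degrees; the focal length in pixels is half the picture's height over the tangent of half this angle, whatever the lens; pixels are square), "cx", "cy" (the principal point, pixels), "k1" (the pictures are not rectified: a ray, as slopes to the right and down, at radius r is drawn at 1 + k1 r^2 times it, then the intrinsics apply), "camera_from_world" (4x4, takes a point from world to camera coordinates). Camera axes: x right, y down, z forward; pixel columns grow to the right and rows downward; lengths in m; the calibration is good to about 2 mm. A picture is of the moment at which its call begins: read the wrist's pose just before it. calibration takes no time and is no camera call; for the wrist camera it gives the pose at the moment of the call.
- bot.job_done(): hands the job in; it is judged then, once.
The state is a dict: "time": time; "q": joint angles; "qd": joint speeds; "joint_efforts": joint torques, N m; "ee_pos": TCP position; "tcp_rot": TCP orientation; "wrist_force": force on the tool from outside, world axes, zero at the start; "torque": the same for the moment, N m; "opening": finger opening in m; "grasp_force": force on a finger pad.
Only numpy, scipy, OpenCV 4.12 (cv2) and the standard library are available. Lean on these libraries where they do the work, as an engineer would, in place of code of your own. Each camera call takes 0.05 s, during which the arm holds its last target. There are 200 camera calls.

## Working session

There is one attempt and no reset: what is moved stays moved. The work goes in short steps, Python scripts to look and compute and a shell command to move; the robot and the scene stay as the last step left them, time stands still between calls to the robot, and variables do not carry over. Pictures are saved under pics/ and viewed, at most 14 in all, crops included, and the job is handed in when it is done.

```bash
mkdir -p pics; ls; cat > h.py <<'E'
import numpy as np, cv2
from workcell import bot
def snap(n,fn=None):
    c=bot.calibration(n); im=bot.camera(n)
    if fn: cv2.imwrite('pics/'+fn,im[:,:,::-1])
    return im,c
def f(c): return 210/np.tan(np.radians(c['vfov']/2))
def ray(c,u,v):
    F=f(c); d=np.array([(u-c['cx'])/F,(v-c['cy'])/F]); s=d.copy()
    for _ in range(30): s=d/(1+c['k1']*(s@s))
    T=np.array(c['camera_from_world']); R=T[:3,:3]
    return -R.T@T[:3,3], R.T@np.array([s[0],s[1],1])
def onz(c,u,v,z):
    o,d=ray(c,u,v); return o+d*(z-o[2])/d[2]
def proj(c,p):
    T=np.array(c['camera_from_world']); q=T[:3,:3]@np.array(p)+T[:3,3]; s=q[:2]/q[2]
    s=s*(1+c['k1']*(s@s)); return f(c)*s+[c['cx'],c['cy']]
E
python3 - <<'E'
from h import *
for n in('top','side'):
    im,c=snap(n,n+'0.png'); print(n,c['vfov'],c['k1'],ray(c,280,210))
print(bot.get_obs())
E
```

```text
pics
top 50.108559936441786 -0.07501525626747313 (array([0.48287885, 0.12210664, 1.32341484]), array([ 0.08374999, -0.03446967, -0.99595822]))
side 54.12707280827528 0.009087617542431795 (array([-0.08587011, -0.74099777,  0.85456429]), array([ 0.53058588,  0.63483206, -0.56173933]))
{'time': 0.1, 'q': array([ 7.02433513e+01,  5.00785561e+00,  1.00399485e+01,  9.51003773e+01,
       -2.24406667e-04,  9.00007121e+01]), 'qd': array([ 0.0618506 , -0.05266574,  0.14808766, -0.14076488, -0.05927755,
       -0.05512459]), 'joint_efforts': array([-3.81922086e-05, -5.21561909e+01,  4.65653479e+01,  1.59500999e-02,
       -3.04511070e-05, -9.63065020e-06]), 'ee_pos': array([0.18583643, 0.51740498, 0.20766343]), 'tcp_rot': array([-1.79931716e+02,  2.25255195e-04,  1.60242639e+02]), 'wrist_force': array([ 1.17242055,  0.35845032, -0.14816341]), 'torque': array([ 0.02798151, -0.02552684, -0.02852158]), 'grasp_force': 0.0, 'opening': 0.08504718102516792}
```

View pics/top0.png

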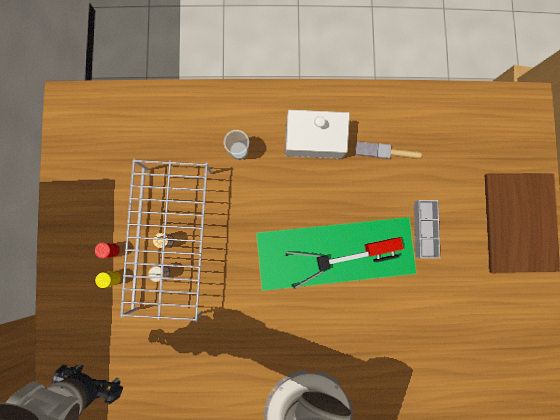

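View pics/side0.png

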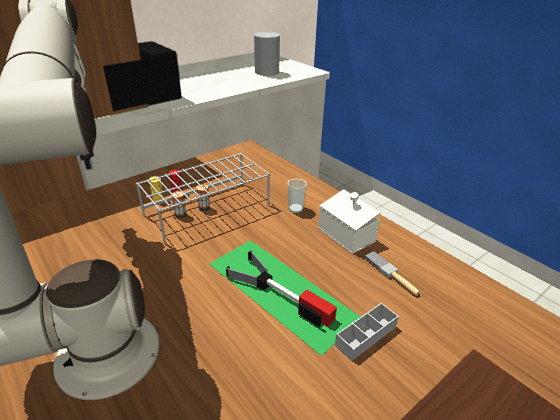

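The top view shows two orange-rimmed filters under the shelf, at about (163,240) and (158,272). The red cylinder (107,250) and yellow cylinder (103,280) behind the shelf are look-alikes. The reacher lies on the mat with its jaws pointing to the shelf (world +y). I'll check this in a close crop and measure.

```bash
python3 - <<'E'
from h import *
im,c=snap('top'); s,cs=snap('side')
a=cv2.resize(im[145:330,90:260],None,fx=3,fy=3,interpolation=cv2.INTER_CUBIC)
b=cv2.resize(s[145:250,130:280],None,fx=2.9,fy=2.9,interpolation=cv2.INTER_CUBIC)
o=np.zeros((560,800,3),np.uint8); o[:555,:510]=a; b=cv2.resize(b,(285,200)); o[:200,512:797]=b
cv2.imwrite('pics/crop1.png',o[:,:,::-1])
def blob(m,z,name,k=1):
    n,l,st,ce=cv2.connectedComponentsWithStats(m.astype(np.uint8))
    for i in sorted(range(1,n),key=lambda i:-st[i,4])[:k]:
        ct=cv2.findContours((l==i).astype(np.uint8),0,1)[0][0]
        r=cv2.minAreaRect(ct); bx=cv2.boxPoints(r)
        P=np.array([onz(c,*p,z) for p in bx])
        print(name,st[i,4],ce[i].round(1),onz(c,*ce[i],z)[:2].round(4),'corners',P[:,:2].round(4).tolist())
I=im.astype(int);R,G,B=I[...,0],I[...,1],I[...,2]
hsv=cv2.cvtColor(im,cv2.COLOR_RGB2HSV)
green=(hsv[...,0]>50)&(hsv[...,0]<85)&(hsv[...,1]>120)&(hsv[...,2]>60)
# mat hull
ct=max(cv2.findContours(cv2.morphologyEx(green.astype(np.uint8),cv2.MORPH_CLOSE,np.ones((25,25))),0,1)[0],key=cv2.contourArea)
bx=cv2.boxPoints(cv2.minAreaRect(ct)); P=np.array([onz(c,*p,0.001)[:2] for p in bx]); print('mat',P.round(4).tolist(),P.mean(0)); 
red=((hsv[...,0]<6)|(hsv[...,0]>174))&(hsv[...,1]>180)&(hsv[...,2]>120)
red[:,:200]=0; blob(red,0.05,'red')
sub=np.zeros(red.shape,bool); sub[195:262,412:443]=1
g=(hsv[...,1]<60)&sub; blob(g,0.044,'caddy')
E
```

```text
mat [[0.5289, 0.147], [0.5714, -0.3123], [0.3995, -0.3245], [0.3605, 0.1309]] [ 0.46507595 -0.08971567]
red 411 [384.1 246.3] [ 0.4833 -0.2183] corners [[0.4892, -0.1627], [0.5094, -0.2652], [0.4763, -0.2713], [0.4564, -0.169]]
caddy 1393 [426.8 228.7] [ 0.5326 -0.3471] corners [[0.6161, -0.312], [0.6174, -0.3843], [0.4503, -0.382], [0.4497, -0.3104]]
```

View pics/crop1.png

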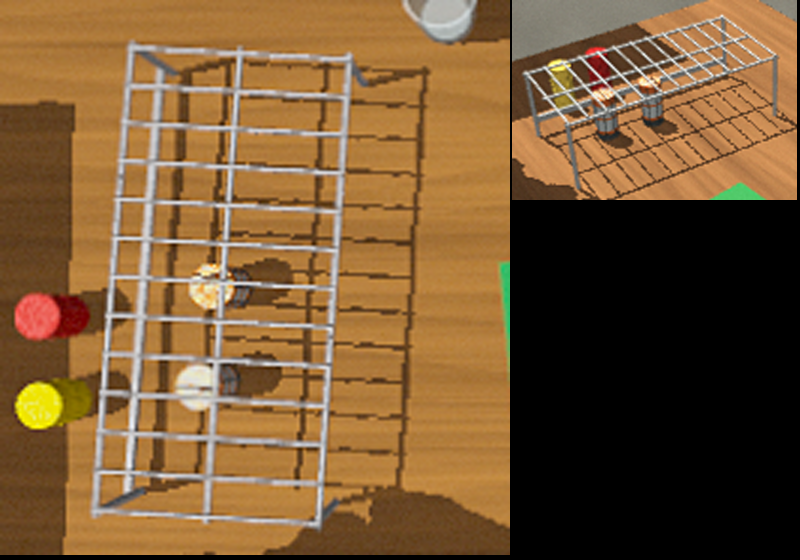

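Exactly two filters are under the shelf, with their tops at about (160.7,240.7) and (155.7,274) in the full image. Both have orange and grey mesh in the side view, and the red and yellow ones stand outside behind the shelf. Next I'll get positions in metres.

```bash
python3 - <<'E'
from h import *
c=bot.calibration('top')
cp=lambda x,y:(x/3+90,y/3+145)
for n,p in(('A',(212,287)),('B',(197,387))): print(n,onz(c,*cp(*p),.09))
P=np.array([onz(c,*cp(*p),.134)[:2] for p in((131,46),(350,58),(322,524),(95,513))]); print('shelf BL FL FR BR',P.round(4).tolist(),P.mean(0))
print([np.linalg.norm(P[i]-P[(i+1)%4]).round(3) for i in range(4)])
e=P[0]+P[1]-P[2]-P[3]; print('x axis angle (toward robot)',np.degrees(np.arctan2(-e[1],-e[0])))
# reacher: hub at pixel & shaft
for p in((325,262),(288,253),(294,286),(384.1,246.3)): print(p,onz(c,*p,.03)[:2].round(4))
for n,p in(('red',(107-2,250)),('yel',(103,280))): print(n,onz(c,*p,.09)[:2])
o=bot.get_obs();print(o['ee_pos'])
im,_=snap('top'); cv2.imwrite('pics/reach.png',cv2.resize(im[205:295,250:445],None,fx=4,fy=4,interpolation=cv2.INTER_CUBIC)[:,:,::-1])
E
```

```text
A [0.50502479 0.40699131 0.09      ]
B [0.41451041 0.41986707 0.09      ]
shelf BL FL FR BR [[0.7199, 0.4727], [0.7073, 0.2761], [0.2978, 0.2996], [0.3081, 0.4981]] [0.50826264 0.38662797]
[np.float64(0.197), np.float64(0.41), np.float64(0.199), np.float64(0.413)]
x axis angle (toward robot) 176.59459888128478
(325, 262) [ 0.4406 -0.0504]
(288, 253) [0.4676 0.0557]
(294, 286) [0.3735 0.0397]
(384.1, 246.3) [ 0.4835 -0.2236]
red [0.48044032 0.56027747]
yel [0.39884126 0.56443726]
[0.18585438 0.51747568 0.20785527]
```

View pics/reach.png

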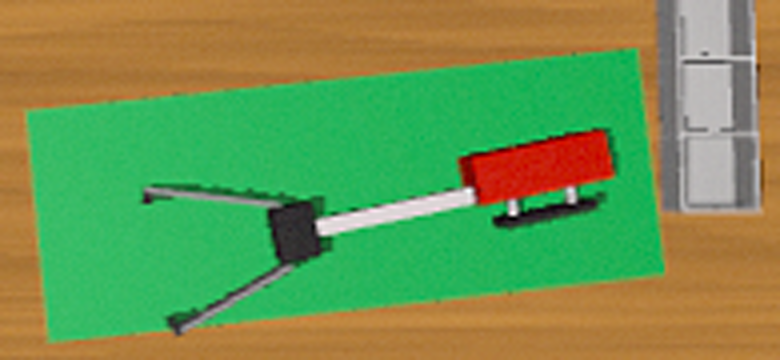

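```bash
cat >> h.py <<'E'
def calc(x,y,z,yaw):
    o=bot.get_obs(); p=o['ee_pos']; y0=o['tcp_rot'][2]
    dy=(yaw-y0+180)%360-180; a=np.radians(yaw); d=np.array([x,y,z])-p
    print('t',round(o['time'],1),'pos',p.round(4),'rot',o['tcp_rot'].round(2),'open',round(o['opening']*1e3,1),'F',o['wrist_force'].round(1))
    print('first twist rz',-np.radians(dy).round(3),'then travel mm',(1e3*np.array([np.cos(a)*d[0]+np.sin(a)*d[1],np.sin(a)*d[0]-np.cos(a)*d[1],-d[2]])).round(1))
E
python3 -m crank '[{"gripper":85,"travel":[0,0,0],"twist":[0,0,0.172]},{"gripper":85,"travel":[0,0,0],"twist":[0,0,0.172]},{"gripper":85,"travel":[0,0,0],"twist":[0,0,0.172]},{"gripper":85,"travel":[0,0,0],"twist":[0,0,0.172]},{"gripper":85,"travel":[0,0,0],"twist":[0,0,0.172]},{"gripper":85,"travel":[0,0,0],"twist":[0,0,0.172]},{"gripper":85,"travel":[-50,9,0],"twist":[0,0,0]},{"gripper":85,"travel":[-50,9,0],"twist":[0,0,0]},{"gripper":85,"travel":[-50,9,0],"twist":[0,0,0]},{"gripper":85,"travel":[-50,9,0],"twist":[0,0,0]},{"gripper":85,"travel":[-50,9,0],"twist":[0,0,0]},{"gripper":85,"travel":[-50,9,0],"twist":[0,0,0]}]' 25
python3 -c "
from h import *
calc(.473,-.219,.16,101)"
```

```text
time: 1.75
ee_pos: [0.297, 0.2322, 0.2083]
tcp_rot: [180.0, -0.0, 101.1]
wrist_force: [0.3, 0.6, 0.2]
opening: 0.0848
grasp_force: 0.0
t 1.8 pos [0.297  0.2322 0.2083] rot [ 1.7997e+02 -1.0000e-02  1.0114e+02] open 84.8 F [0.3 0.6 0.2]
first twist rz 0.002 then travel mm [-476.5   86.7   48.3]
```

```bash
python3 -m crank '[{"gripper":85,"travel":[-50,9,0],"twist":[0,0,0]},{"gripper":85,"travel":[-50,9,0],"twist":[0,0,0]},{"gripper":85,"travel":[-50,9,0],"twist":[0,0,0]},{"gripper":85,"travel":[-50,9,0],"twist":[0,0,0]},{"gripper":85,"travel":[-50,9,0],"twist":[0,0,0]},{"gripper":85,"travel":[-50,9,0],"twist":[0,0,0]},{"gripper":85,"travel":[-50,9,0],"twist":[0,0,0]},{"gripper":85,"travel":[-50,9,0],"twist":[0,0,0]},{"gripper":85,"travel":[-50,9,0],"twist":[0,0,0]},{"gripper":85,"travel":[-26,6,0],"twist":[0,0,0]},{"gripper":85,"travel":[0,0,0],"twist":[0,0,0]}]' 25
python3 - <<'E'
from h import *
calc(.473,-.219,.16,101)
im,c=snap('wrist','w1.png'); print(c['vfov'],ray(c,280,210))
for p in((.473,-.219,.05),(.4833,-.2183,.05)): print(proj(c,p))
hsv=cv2.cvtColor(im,cv2.COLOR_RGB2HSV)
red=((hsv[...,0]<6)|(hsv[...,0]>174))&(hsv[...,1]>150)&(hsv[...,2]>90)
ct=max(cv2.findContours(red.astype(np.uint8),0,1)[0],key=cv2.contourArea)
bx=cv2.boxPoints(cv2.minAreaRect(ct)); print(bx.round(), np.array([onz(c,*p,.051)[:2] for p in bx]).round(4).tolist())
E
```

```text
time: 3.12
ee_pos: [0.474, -0.218, 0.2074]
tcp_rot: [-179.9, -0.0, 101.0]
wrist_force: [-0.8, 0.2, -0.2]
opening: 0.0851
grasp_force: 0.0
t 3.1 pos [ 0.474  -0.218   0.2074] rot [-1.7993e+02 -5.0000e-02  1.0099e+02] open 85.1 F [-0.8  0.2 -0.2]
first twist rz -0.0 then travel mm [-0.8 -1.1 47.4]
60.99264441175122 (array([ 0.46143207, -0.15342653,  0.37183679]), array([ 0.04477484, -0.27305151, -0.96115667]))
[281.68939303 182.81068056]
[292.80980373 184.18737885]
[[272. 132.]
 [309. 132.]
 [309. 237.]
 [272. 237.]] [[0.4558, -0.1754], [0.4879, -0.1691], [0.5087, -0.2656], [0.474, -0.2724]]
```

View pics/w1.png

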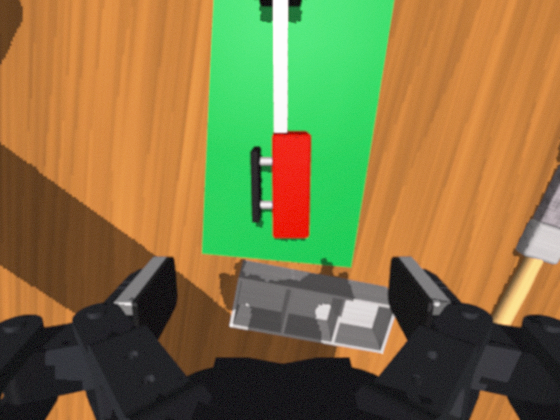

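The wrist view shows the red body centred at about (291,185) and the trigger plate at (256,185). The handle lies along tool x and the trigger side is free. I'll shift (-4,-3) mm and descend.

```bash
python3 -m crank '[{"gripper":85,"travel":[-4,-3,40],"twist":[0,0,0]},{"gripper":85,"travel":[0,0,50],"twist":[0,0,0]},{"gripper":85,"travel":[0,0,40],"twist":[0,0,0]},{"gripper":85,"travel":[0,0,30],"twist":[0,0,0]},{"gripper":85,"travel":[0,0,20],"twist":[0,0,0]},{"gripper":85,"travel":[0,0,17],"twist":[0,0,0]},{"gripper":54.5,"travel":[0,0,0],"twist":[0,0,0]},{"gripper":54.5,"travel":[0,0,0],"twist":[0,0,0]},{"gripper":54.5,"travel":[0,0,0],"twist":[0,0,0]},{"gripper":54.5,"travel":[0,0,0],"twist":[0,0,0]},{"gripper":54.5,"travel":[0,0,0],"twist":[0,0,0]}]' 25
python3 -c "
from h import *
calc(.482,-.02,.01,87)"
```

```text
time: 4.55
ee_pos: [0.4724, -0.2212, 0.0123]
tcp_rot: [179.9, 0.0, 101.1]
wrist_force: [0.4, 3.4, 5.7]
opening: 0.0546
grasp_force: 8.7
t 4.5 pos [ 0.4724 -0.2212  0.0123] rot [1.7990e+02 3.0000e-02 1.0113e+02] open 54.6 F [0.4 3.4 5.7]
first twist rz 0.247 then travel mm [201.4  -1.    2.3]
```

```bash
python3 -m crank '[{"gripper":54.5,"travel":[0,0,0],"twist":[0,0,0.05]},{"gripper":54.5,"travel":[0,0,0],"twist":[0,0,0.05]},{"gripper":54.5,"travel":[0,0,0],"twist":[0,0,0.05]},{"gripper":54.5,"travel":[0,0,0],"twist":[0,0,0.05]},{"gripper":54.5,"travel":[0,0,0],"twist":[0,0,0.053]},{"gripper":54.5,"travel":[20,0,0],"twist":[0,0,0]},{"gripper":54.5,"travel":[25,0,0],"twist":[0,0,0]},{"gripper":54.5,"travel":[25,0,0],"twist":[0,0,0]},{"gripper":54.5,"travel":[25,0,0],"twist":[0,0,0]},{"gripper":54.5,"travel":[25,0,0],"twist":[0,0,0]},{"gripper":54.5,"travel":[25,0,0],"twist":[0,0,0]},{"gripper":54.5,"travel":[25,0,0],"twist":[0,0,0]}]' 25
cat > look.py <<'E'
from h import *
import sys
# jaw/hub pixels & filters in top view
im,c=snap('top',sys.argv[1]); w,cw=snap('wrist',sys.argv[2])
o=bot.get_obs()['ee_pos']; a=np.radians(bot.get_obs()['tcp_rot'][2]); u=np.array([np.cos(a),np.sin(a)]);
jp=o[:2]+.262*u; print('predicted jaws pt',jp.round(4),'top px',proj(c,[*jp,.03]).round(1),'wrist px',proj(cw,[*jp,.03]).round(1))
a0=cv2.resize(im[145:335,90:390],None,fx=1.32,fy=1.32,interpolation=cv2.INTER_CUBIC)
W=cv2.resize(w,(400,300)); out=np.zeros((300,800,3),np.uint8); out[:251,:396]=a0[:251]; out[:,400:]=W
cv2.imwrite('pics/p_'+sys.argv[1],out[:,:,::-1])
E
python3 look.py t2.png w2.png; python3 -c "
from h import *
calc(.4895,.1455,.01,86.6)"
```

```text
time: 6.05
ee_pos: [0.4821, -0.0514, 0.012]
tcp_rot: [179.9, 0.1, 86.6]
wrist_force: [0.3, -4.6, 5.0]
opening: 0.0545
grasp_force: 8.0
predicted jaws pt [0.497 0.212] top px [233.4 243.3] wrist px [ 283.1 -558.9]
t 6.2 pos [ 0.4822 -0.0496  0.012 ] rot [ 1.7993e+02 -6.0000e-02  8.6760e+01] open 54.7 F [0.4 5.3 5.9]
first twist rz 0.003 then travel mm [195.2  -4.3   2. ]
```

View pics/p_t2.png

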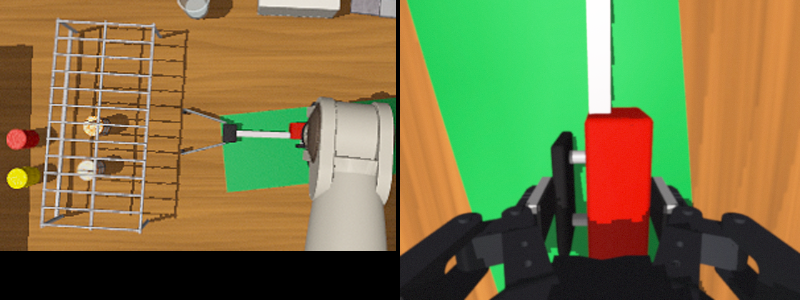

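The reacher is aligned with filter A (jaw tips about 229,228 and 228,260; filter A at 161,240), and the pads sit on the trigger and the body. I'll enter the shelf now.

```bash
python3 -m crank '[{"gripper":54.5,"travel":[10,-4,1],"twist":[0,0,0]},{"gripper":54.5,"travel":[17,0,0],"twist":[0,0,0]},{"gripper":54.5,"travel":[17,0,0],"twist":[0,0,0]},{"gripper":54.5,"travel":[17,0,0],"twist":[0,0,0]},{"gripper":54.5,"travel":[17,0,0],"twist":[0,0,0]},{"gripper":54.5,"travel":[17,0,0],"twist":[0,0,0]},{"gripper":54.5,"travel":[17,0,0],"twist":[0,0,0]},{"gripper":54.5,"travel":[17,0,0],"twist":[0,0,0]},{"gripper":54.5,"travel":[17,0,0],"twist":[0,0,0]},{"gripper":54.5,"travel":[17,0,0],"twist":[0,0,0]},{"gripper":54.5,"travel":[17,0,0],"twist":[0,0,0]},{"gripper":54.5,"travel":[15,0,0],"twist":[0,0,0]}]' 25
python3 look.py t3.png w3.png; python3 -c "
from h import *
calc(.4895,.1455,.01,86.6)
im=cv2.imread('pics/t3.png'); s,_=snap('side')
o=np.zeros((560,800,3),np.uint8); a=cv2.resize(im[195:320,115:300],None,fx=3,fy=3,interpolation=2)[:, :555]; o[:375,:555]=a
b=s[170:250,140:262,::-1]; b=cv2.resize(b,(244,160)); o[380:540,0:244]=b
cv2.imwrite('pics/c3.png',o)"
```

```text
time: 7.65
ee_pos: [0.49, 0.1425, 0.0114]
tcp_rot: [179.9, 0.1, 86.6]
wrist_force: [-0.2, -7.0, 8.4]
opening: 0.0548
grasp_force: 8.0
predicted jaws pt [0.5053 0.4055] top px [166.  240.9] wrist px [ 283.6 -565.1]
t 7.8 pos [0.4901 0.144  0.0114] rot [ 1.7989e+02 -2.0000e-02  8.6670e+01] open 54.8 F [0.6 1.9 8.4]
first twist rz 0.001 then travel mm [ 1.5 -0.7  1.4]
```

View pics/c3.png

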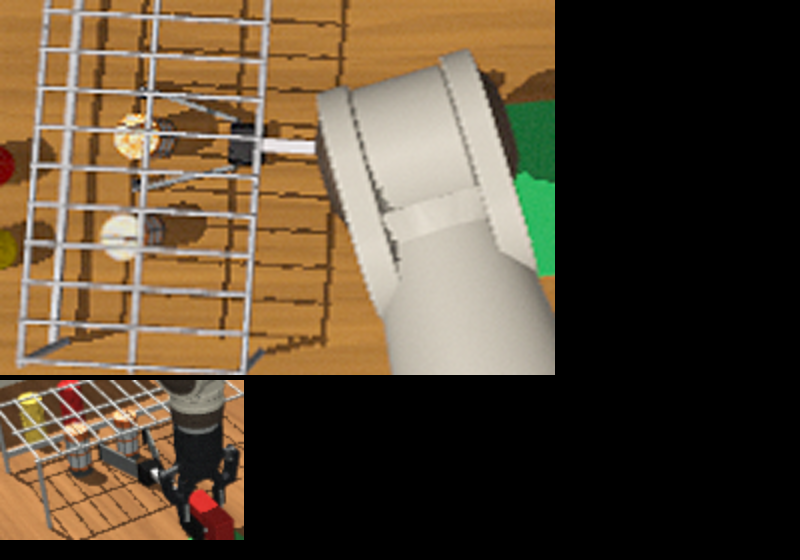

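```bash
python3 -c "
from h import *
c=bot.calibration('top')
print(onz(c,161.8,240.8,.042),onz(c,160.7,240.7,.09), proj(c,[.505,.407,.0]),proj(c,[.505,.407,.045]))
for p in((143,90),(138,185)): print(onz(c,p[0]/3+115,p[1]/3+195,.042))
"
```

```text
[0.50548577 0.41483987 0.042     ] [0.5049331  0.40689881 0.09      ] [167.71519715 241.17679652] [164.31235185 240.9352287 ]
[0.55042303 0.41283987 0.042     ]
[0.46058983 0.41669904 0.042     ]
```

Tips reach only y≈0.415, and the hooks must pass the filter's far edge at 0.427. I'll advance 13 mm and squeeze.

```bash
python3 -m crank '[{"gripper":54.5,"travel":[7,0,0],"twist":[0,0,0]},{"gripper":54.5,"travel":[7,0,0],"twist":[0,0,0]},{"gripper":52,"travel":[0,0,0],"twist":[0,0,0]},{"gripper":50,"travel":[0,0,0],"twist":[0,0,0]},{"gripper":48,"travel":[0,0,0],"twist":[0,0,0]},{"gripper":46,"travel":[0,0,0],"twist":[0,0,0]},{"gripper":45,"travel":[0,0,0],"twist":[0,0,0]},{"gripper":45,"travel":[0,0,0],"twist":[0,0,0]},{"gripper":45,"travel":[0,0,0],"twist":[0,0,0]}]' 25
python3 look.py t4.png w4.png; python3 -c "
from h import *
calc(.4895,.1455,.01,86.6)
im=cv2.imread('pics/t4.png'); s,_=snap('side')
o=np.zeros((560,800,3),np.uint8); a=cv2.resize(im[195:320,115:300],None,fx=3,fy=3,interpolation=2)[:, :555]; o[:375,:555]=a
b=s[170:250,140:262,::-1]; b=cv2.resize(b,(244,160)); o[380:540,0:244]=b
cv2.imwrite('pics/c4.png',o)"
```

```text
time: 8.93
ee_pos: [0.4936, 0.157, 0.013]
tcp_rot: [179.6, -0.0, 86.6]
wrist_force: [7.1, -4.0, 12.4]
opening: 0.0455
grasp_force: 23.8
predicted jaws pt [0.5093 0.4185] top px [161.5 239.6] wrist px [ 284.8 -555.5]
t 9.0 pos [0.4936 0.157  0.013 ] rot [ 1.7956e+02 -3.0000e-02  8.6570e+01] open 45.5 F [ 7.5 -3.9 11.8]
first twist rz -0.001 then travel mm [-11.7  -3.4   3. ]
```

View pics/c4.png

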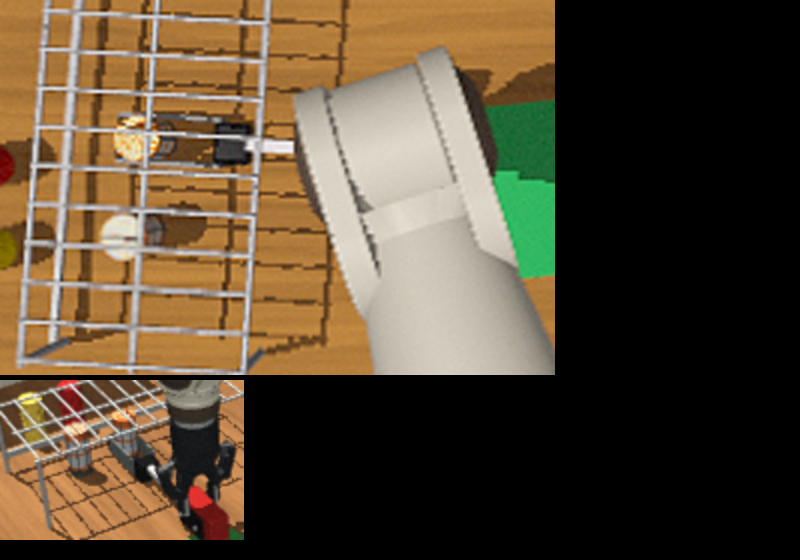

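The jaws have closed on filter A with the hooks behind it, so I'll pull it out slowly.

```bash
python3 -m crank '[{"gripper":45,"travel":[-4,0,0],"twist":[0,0,0]},{"gripper":45,"travel":[-8,0,0],"twist":[0,0,0]},{"gripper":45,"travel":[-12,0,0],"twist":[0,0,0]},{"gripper":45,"travel":[-12,0,0],"twist":[0,0,0]},{"gripper":45,"travel":[-12,0,0],"twist":[0,0,0]},{"gripper":45,"travel":[-12,0,0],"twist":[0,0,0]},{"gripper":45,"travel":[-12,0,0],"twist":[0,0,0]},{"gripper":45,"travel":[-12,0,0],"twist":[0,0,0]},{"gripper":45,"travel":[-12,0,0],"twist":[0,0,0]},{"gripper":45,"travel":[-12,0,0],"twist":[0,0,0]},{"gripper":45,"travel":[-12,0,0],"twist":[0,0,0]},{"gripper":45,"travel":[-12,0,0],"twist":[0,0,0]}]' 25
python3 -m crank '[{"gripper":45,"travel":[-14,0,0],"twist":[0,0,0]},{"gripper":45,"travel":[-14,0,0],"twist":[0,0,0]},{"gripper":45,"travel":[-14,0,0],"twist":[0,0,0]},{"gripper":45,"travel":[-14,0,0],"twist":[0,0,0]},{"gripper":45,"travel":[-12,0,0],"twist":[0,0,0]},{"gripper":45,"travel":[-8,0,0],"twist":[0,0,0]},{"gripper":45,"travel":[-4,0,0],"twist":[0,0,0]},{"gripper":45,"travel":[0,0,0],"twist":[0,0,0]},{"gripper":45,"travel":[0,0,0],"twist":[0,0,0]}]' 25
python3 look.py t5.png w5.png; python3 -c "
from h import *
calc(.4895,.1455,.01,86.6)
im=cv2.imread('pics/t5.png'); s,_=snap('side')
o=np.zeros((560,800,3),np.uint8); a=cv2.resize(im[195:320,115:300],None,fx=3,fy=3,interpolation=2)[:, :555]; o[:375,:555]=a
b=s[170:290,140:290,::-1]; o[380:500,0:150]=b
cv2.imwrite('pics/c5.png',o)"
```

```text
time: 10.58
ee_pos: [0.4844, 0.0272, 0.0129]
tcp_rot: [179.7, -0.3, 86.7]
wrist_force: [1.6, 12.9, 15.5]
opening: 0.0455
grasp_force: 24.5
time: 11.7
ee_pos: [0.4796, -0.0533, 0.0129]
tcp_rot: [179.7, -0.2, 86.7]
wrist_force: [1.2, 8.9, 17.6]
opening: 0.0453
grasp_force: 24.9
predicted jaws pt [0.4948 0.2083] top px [234.7 244. ] wrist px [ 284.7 -553.2]
t 11.8 pos [ 0.4796 -0.0533  0.0129] rot [179.71  -0.18  86.67] open 45.4 F [ 0.8  9.7 16.5]
first twist rz 0.001 then travel mm [199.   -1.9   2.9]
```

View pics/c5.png

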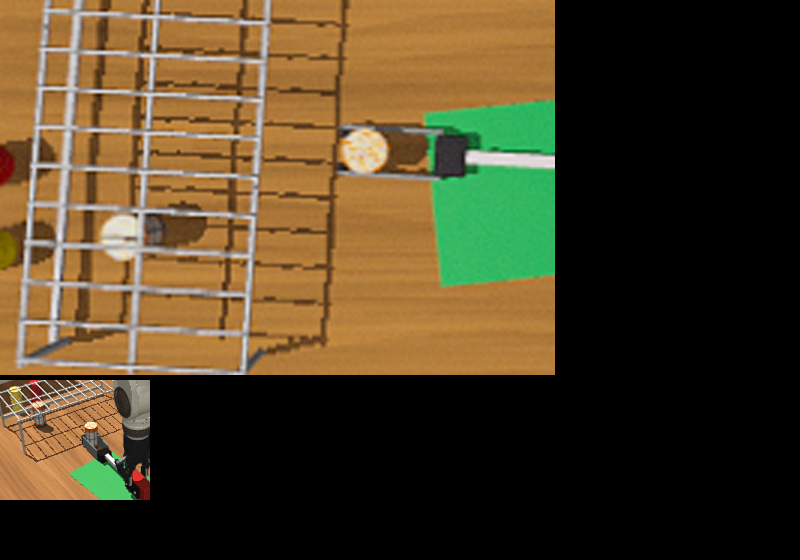

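Filter A is upright in front of the shelf (px 236,245). I'll release it, back the reacher off, and lift.

```bash
python3 -m crank '[{"gripper":50,"travel":[0,0,0],"twist":[0,0,0]},{"gripper":54.5,"travel":[0,0,0],"twist":[0,0,0]},{"gripper":54.5,"travel":[0,0,0],"twist":[0,0,0]},{"gripper":54.5,"travel":[0,0,0],"twist":[0,0,0]},{"gripper":54.5,"travel":[-10,0,0],"twist":[0,0,0]},{"gripper":54.5,"travel":[-15,0,0],"twist":[0,0,0]},{"gripper":54.5,"travel":[-15,0,0],"twist":[0,0,0]},{"gripper":54.5,"travel":[-15,0,0],"twist":[0,0,0]},{"gripper":54.5,"travel":[-15,0,0],"twist":[0,0,0]},{"gripper":54.5,"travel":[-10,0,0],"twist":[0,0,0]},{"gripper":85,"travel":[0,0,0],"twist":[0,0,0]},{"gripper":85,"travel":[0,0,0],"twist":[0,0,0]}]' 25
python3 -m crank '[{"gripper":85,"travel":[0,0,0],"twist":[0,0,0]},{"gripper":85,"travel":[0,0,-20],"twist":[0,0,0]},{"gripper":85,"travel":[0,0,-40],"twist":[0,0,0]},{"gripper":85,"travel":[0,0,-50],"twist":[0,0,0]},{"gripper":85,"travel":[0,0,-50],"twist":[0,0,0]},{"gripper":85,"travel":[50,0,0],"twist":[0,0,0]},{"gripper":85,"travel":[50,0,0],"twist":[0,0,0]},{"gripper":85,"travel":[50,0,0],"twist":[0,0,0]},{"gripper":85,"travel":[50,0,0],"twist":[0,0,0]},{"gripper":85,"travel":[0,0,0],"twist":[0,0,0]}]' 25
python3 - <<'E'
from h import *
im,c=snap('wrist','w6.png'); t,ct=snap('top','t6.png')
p=onz(ct,236.3,245.3,.09); print(p,proj(c,p)); calc(p[0],p[1],.05,86.6)
o=np.zeros((420,800,3),np.uint8); o[:,:560]=im; o[:240,560:]=cv2.resize(t[195:315,200:320],(240,240))
cv2.imwrite('pics/c6.png',o[:,:,::-1])
E
```

```text
time: 13.35
ee_pos: [0.4724, -0.1341, 0.0099]
tcp_rot: [-180.0, 0.0, 86.6]
wrist_force: [-0.1, -0.5, 0.4]
opening: 0.0848
grasp_force: 0.0
time: 14.6
ee_pos: [0.4844, 0.0685, 0.17]
tcp_rot: [-180.0, -0.0, 86.9]
wrist_force: [0.4, -0.2, 0.7]
opening: 0.0851
grasp_force: 0.0
[0.49074099 0.19999607 0.09      ] [281.979777   -1.7791607]
t 14.7 pos [0.4844 0.066  0.1701] rot [-1.7998e+02  2.0000e-02  8.6720e+01] open 85.0 F [ 0.4 -0.7 -0.1]
first twist rz 0.002 then travel mm [134.1  -1.6 120.1]
```

View pics/c6.png

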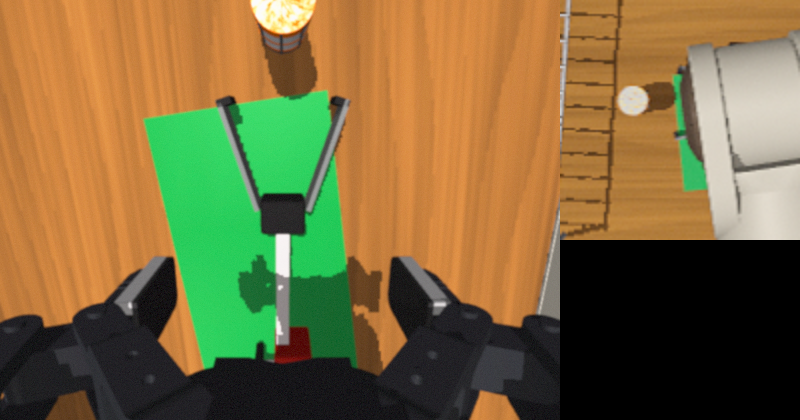

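The wrist view shows filter A's top at about (283,0), as predicted, with the open reacher parked behind it. I'll take the filter from above.

```bash
python3 -m crank '[{"gripper":85,"travel":[50,-2,0],"twist":[0,0,0]},{"gripper":85,"travel":[50,0,0],"twist":[0,0,0]},{"gripper":85,"travel":[34,0,0],"twist":[0,0,0]},{"gripper":85,"travel":[0,0,40],"twist":[0,0,0]},{"gripper":85,"travel":[0,0,40],"twist":[0,0,0]},{"gripper":85,"travel":[0,0,25],"twist":[0,0,0]},{"gripper":85,"travel":[0,0,10],"twist":[0,0,0]},{"gripper":60,"travel":[0,0,0],"twist":[0,0,0]},{"gripper":36,"travel":[0,0,0],"twist":[0,0,0]},{"gripper":36,"travel":[0,0,0],"twist":[0,0,0]},{"gripper":36,"travel":[0,0,0],"twist":[0,0,0]},{"gripper":36,"travel":[0,0,0],"twist":[0,0,0]}]' 35
python3 - <<'E'
from h import *
calc(.5326,-.347,.2,86.6)
t=cv2.imread('pics/top0.png'); c=bot.calibration('top')
a=cv2.resize(t[190:270,405:450],None,fx=7,fy=7,interpolation=2); cv2.imwrite('pics/cad.png',a)
E
```

```text
time: 16.2
ee_pos: [0.4914, 0.1998, 0.0568]
tcp_rot: [179.9, -0.1, 86.6]
wrist_force: [1.4, -0.2, 6.0]
opening: 0.0378
grasp_force: 35.0
t 16.2 pos [0.4914 0.1998 0.0568] rot [ 1.7986e+02 -6.0000e-02  8.6620e+01] open 37.8 F [ 1.4 -0.2  6. ]
first twist rz 0.0 then travel mm [-543.4   73.6 -143.2]
```

View pics/cad.png

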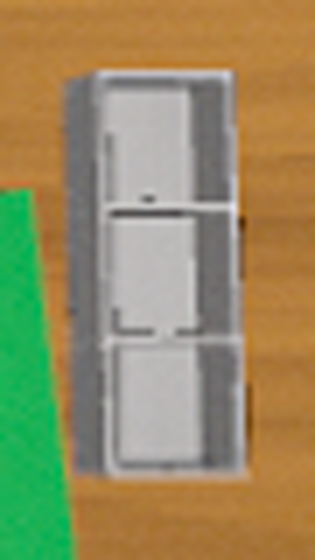

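```bash
python3 - <<'E'
from h import *
c=bot.calibration('top')
P=np.array([onz(c,x/7+405-.4,y/7+190-.4,.044)[:2] for x,y in((97,72),(235,70),(247,474),(105,474))]); print(P.round(4).tolist(),P.mean(0))
print([np.linalg.norm(P[i]-P[(i+1)%4]).round(4) for i in range(4)])
e=(P[0]+P[1]-P[2]-P[3]); e/=np.linalg.norm(e); print(np.degrees(np.arctan2(e[1],e[0])))
for s in(-1,0,1): print(s,P.mean(0)+s*.055*e, np.linalg.norm(P.mean(0)+s*.055*e))
w=P.mean(0)-.055*e; calc(*w,.19,86.6)
E
python3 -m crank '[{"gripper":36,"travel":[0,0,-30],"twist":[0,0,0]},{"gripper":36,"travel":[0,0,-50],"twist":[0,0,0]},{"gripper":36,"travel":[0,0,-50],"twist":[0,0,0]},{"gripper":36,"travel":[-30,0,0],"twist":[0,0,0]},{"gripper":36,"travel":[-40,0,0],"twist":[0,0,0]},{"gripper":36,"travel":[-40,0,0],"twist":[0,0,0]},{"gripper":36,"travel":[-40,0,0],"twist":[0,0,0]},{"gripper":36,"travel":[-40,0,0],"twist":[0,0,0]},{"gripper":36,"travel":[-40,0,0],"twist":[0,0,0]},{"gripper":36,"travel":[-40,0,0],"twist":[0,0,0]},{"gripper":36,"travel":[-40,0,0],"twist":[0,0,0]},{"gripper":36,"travel":[-40,0,0],"twist":[0,0,0]}]' 35
```

```text
[[0.6166, -0.3257], [0.617, -0.3848], [0.4494, -0.383], [0.4504, -0.3229]] [ 0.53335148 -0.35410844]
[np.float64(0.0591), np.float64(0.1677), np.float64(0.0601), np.float64(0.1663)]
-0.7987276780952606
-1 [ 0.47835683 -0.35334175] 0.5947063518298299
0 [ 0.53335148 -0.35410844] 0.6402004347077793
1 [ 0.58834614 -0.35487514] 0.6870862742722444
t 16.2 pos [0.4914 0.1998 0.0568] rot [ 1.7986e+02 -6.0000e-02  8.6620e+01] open 37.8 F [ 1.4 -0.2  6. ]
first twist rz 0.0 then travel mm [-552.9   19.8 -133.2]
time: 17.7
ee_pos: [0.4696, -0.1511, 0.1854]
tcp_rot: [180.0, 0.0, 86.6]
wrist_force: [-0.7, -0.7, -1.7]
opening: 0.0382
grasp_force: 36.1
```

```bash
python3 - <<'E'
from h import *
from scipy.spatial.transform import Rotation as R
c=bot.calibration('wrist'); o=bot.get_obs()
def M(p,r):
    T=np.eye(4);T[:3,:3]=R.from_euler('xyz',r,degrees=True).as_matrix();T[:3,3]=p;return T
K=np.array(c['camera_from_world'])@M(o['ee_pos'],o['tcp_rot'])
c['camera_from_world']=K@np.linalg.inv(M([.474,-.218,.2074],[-179.93,-.05,100.99]))
print(ray(c,280,210)[0])
P=np.array([onz(c,*p,.044)[:2] for p in((241,260),(397,290),(383,352),(231,326))]); print(P.round(4).tolist(),P.mean(0))
calc(.4784,-.3533,.19,86.6)
im=cv2.imread('pics/w1.png'); cv2.imwrite('pics/c7.png',cv2.resize(im[245:365,215:415],None,fx=4,fy=4,interpolation=2))
E
```

```text
[ 0.46140136 -0.15352741  0.37188145]
[[0.4485, -0.3051], [0.6102, -0.3073], [0.616, -0.3818], [0.4502, -0.3814]] [ 0.53120928 -0.34389448]
t 17.7 pos [ 0.4696 -0.1511  0.1854] rot [179.99   0.    86.63] open 38.2 F [-0.7 -0.7 -1.7]
first twist rz 0.0 then travel mm [-201.3   20.8   -4.6]
```

View pics/c7.png

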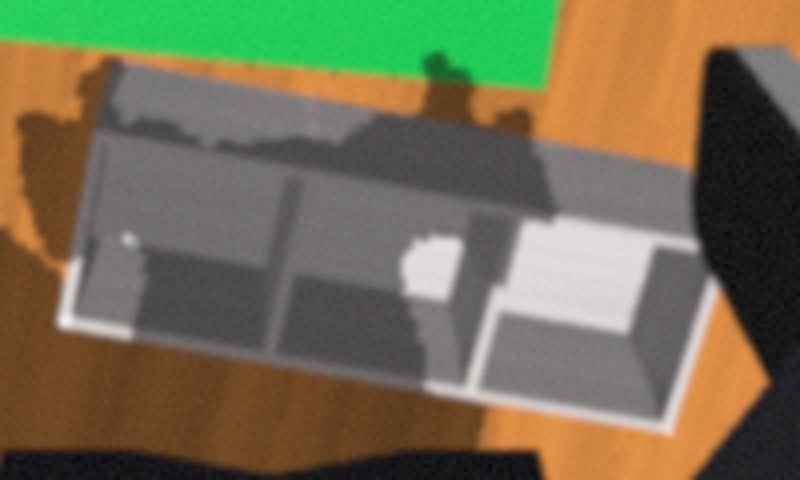

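```bash
python3 - <<'E'
from h import *
from scipy.spatial.transform import Rotation as R
c=bot.calibration('wrist'); o=bot.get_obs()
def M(p,r):
    T=np.eye(4);T[:3,:3]=R.from_euler('xyz',r,degrees=True).as_matrix();T[:3,3]=p;return T
K=np.array(c['camera_from_world'])@M(o['ee_pos'],o['tcp_rot'])
c['camera_from_world']=K@np.linalg.inv(M([.474,-.218,.2074],[-179.93,-.05,100.99]))
P=np.array([onz(c,x/4+215-.4,y/4+245-.4,.044)[:2] for x,y in((95,130),(712,242),(668,430),(60,328))]); print(P.round(4).tolist(),P.mean(0))
E
python3 -m crank '[{"gripper":36,"travel":[-30,4,0],"twist":[0,0,0]},{"gripper":36,"travel":[-40,4,0],"twist":[0,0,0]},{"gripper":36,"travel":[-40,4,0],"twist":[0,0,0]},{"gripper":36,"travel":[-40,4,0],"twist":[0,0,0]},{"gripper":36,"travel":[-35,4,0],"twist":[0,0,0]},{"gripper":36,"travel":[-16,0,0],"twist":[0,0,0]},{"gripper":36,"travel":[0,0,0],"twist":[0,0,0]},{"gripper":36,"travel":[0,0,0],"twist":[0,0,0]}]' 35
python3 -c "
from h import *
snap('side','s8.png');snap('top','t8.png')
calc(.4784,-.3533,.062,86.6)"
```

```text
[[0.4488, -0.324], [0.6105, -0.3249], [0.6145, -0.3822], [0.4489, -0.3824]] [ 0.53068963 -0.35339359]
time: 18.7
ee_pos: [0.478, -0.3507, 0.1855]
tcp_rot: [-180.0, -0.0, 86.7]
wrist_force: [0.0, -0.4, -2.1]
opening: 0.0377
grasp_force: 36.1
t 18.8 pos [ 0.4782 -0.3507  0.1856] rot [179.98   0.    86.69] open 38.3 F [ 0.5  0.4 -1.8]
first twist rz 0.002 then travel mm [ -2.6   0.4 123.6]
```

```bash
python3 -m crank '[{"gripper":36,"travel":[-2.6,0,30],"twist":[0,0,0]},{"gripper":36,"travel":[0,0,35],"twist":[0,0,0]},{"gripper":36,"travel":[0,0,15],"twist":[0,0,0]},{"gripper":36,"travel":[0,0,15],"twist":[0,0,0]},{"gripper":36,"travel":[0,0,15],"twist":[0,0,0]},{"gripper":36,"travel":[0,0,12],"twist":[0,0,0]},{"gripper":36,"travel":[0,0,0],"twist":[0,0,0]}]' 35
python3 -c "
from h import *
calc(.4784,-.3533,.062,86.6)"
```

```text
time: 19.68
ee_pos: [0.4774, -0.3541, 0.0624]
tcp_rot: [-179.9, -0.0, 86.6]
wrist_force: [0.3, 0.3, -2.3]
opening: 0.0381
grasp_force: 36.1
t 19.7 pos [ 0.4774 -0.3541  0.0624] rot [-1.7993e+02 -5.0000e-02  8.6610e+01] open 38.1 F [ 0.3  0.3 -2.3]
first twist rz 0.0 then travel mm [0.8 0.9 0.4]
```

```bash
python3 -m crank '[{"gripper":36,"travel":[0,0,2],"twist":[0,0,0]},{"gripper":60,"travel":[0,0,0],"twist":[0,0,0]},{"gripper":60,"travel":[0,0,0],"twist":[0,0,0]},{"gripper":85,"travel":[0,0,0],"twist":[0,0,0]},{"gripper":85,"travel":[0,0,-30],"twist":[0,0,0]},{"gripper":85,"travel":[0,0,-50],"twist":[0,0,0]},{"gripper":85,"travel":[0,0,-40],"twist":[0,0,0]},{"gripper":85,"travel":[50,0,0],"twist":[0,0,0]},{"gripper":85,"travel":[50,0,0],"twist":[0,0,0]},{"gripper":85,"travel":[50,0,0],"twist":[0,0,0]},{"gripper":85,"travel":[50,0,0],"twist":[0,0,0]},{"gripper":85,"travel":[0,0,0],"twist":[0,0,0]}]' 30
python3 - <<'E'
from h import *
im,c=snap('wrist','w9.png'); t,ct=snap('top','t9.png'); s,_=snap('side')
calc(.4724,-.134,.013,86.6)
hsv=cv2.cvtColor(im,cv2.COLOR_RGB2HSV)
red=((hsv[...,0]<6)|(hsv[...,0]>174))&(hsv[...,1]>150)&(hsv[...,2]>60)
k=max(cv2.findContours(red.astype(np.uint8),0,1)[0],key=cv2.contourArea)
bx=cv2.boxPoints(cv2.minAreaRect(k)); print(bx.round().tolist(), np.array([onz(c,*p,.051)[:2] for p in bx]).round(4).tolist())
o=np.zeros((600,800,3),np.uint8); o[:420,:560]=im; o[:300,560:]=cv2.resize(s[270:370,320:400],(240,300)); o[420:600,:560]=cv2.resize(t[195:315,90:460],(560,180))
cv2.imwrite('pics/c9.png',o[:,:,::-1])
E
```

```text
time: 21.18
ee_pos: [0.4899, -0.152, 0.1819]
tcp_rot: [179.9, -0.0, 86.8]
wrist_force: [0.6, 0.2, -0.1]
opening: 0.0851
grasp_force: 0.0
t 21.3 pos [ 0.4897 -0.155   0.1815] rot [1.7998e+02 2.0000e-02 8.6630e+01] open 84.8 F [-0.1 -0.1 -0.1]
first twist rz 0.0 then travel mm [ 20.  -18.5 168.5]
[[252.0, 115.0], [293.0, 115.0], [293.0, 229.0], [252.0, 229.0]] [[0.4685, -0.0906], [0.5014, -0.0924], [0.4969, -0.1892], [0.4611, -0.1873]]
```

View pics/c9.png

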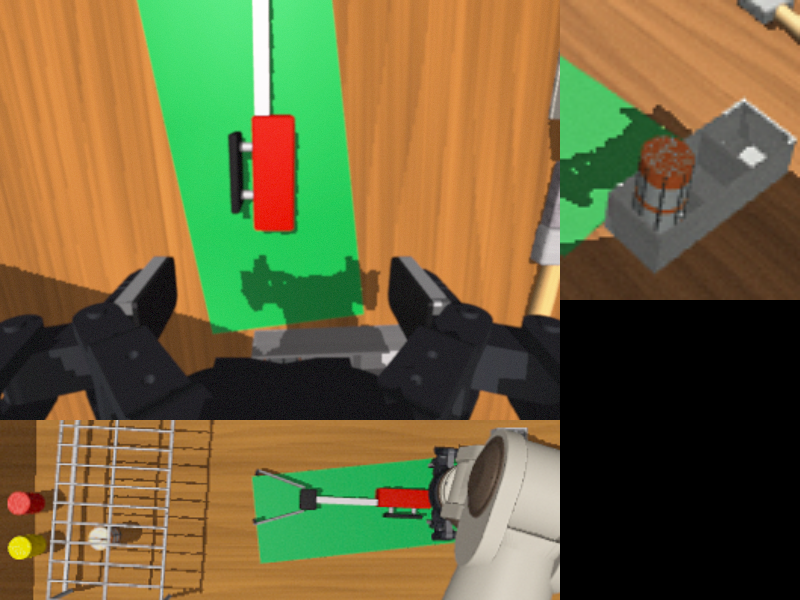

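Filter A stands upright in its well and the reacher is where I left it. Filter B is still under the shelf, unmoved. I'll take the reacher again.

```bash
python3 -m crank '[{"gripper":85,"travel":[16,-19,20],"twist":[0,0,0]},{"gripper":85,"travel":[0,0,50],"twist":[0,0,0]},{"gripper":85,"travel":[0,0,40],"twist":[0,0,0]},{"gripper":85,"travel":[0,0,30],"twist":[0,0,0]},{"gripper":85,"travel":[0,0,20],"twist":[0,0,0]},{"gripper":85,"travel":[0,0,9],"twist":[0,0,0]},{"gripper":54.5,"travel":[0,0,0],"twist":[0,0,0]},{"gripper":54.5,"travel":[0,0,0],"twist":[0,0,0]},{"gripper":54.5,"travel":[0,0,0],"twist":[0,0,0]},{"gripper":54.5,"travel":[0,0,0],"twist":[0,0,0]},{"gripper":54.5,"travel":[0,0,0],"twist":[0,0,0]}]' 25
python3 - <<'E'
from h import *
t,c=snap('top','t10.png')
cv2.imwrite('pics/c10.png',cv2.resize(t[215:300,120:200],None,fx=7,fy=7,interpolation=2)[:,:,::-1])
for u in((155.7,274),(156.5,274)): 
    p=onz(c,*u,.09); print(p)
    for yaw in(86.6,): a=np.radians(yaw); calc(p[0]-.262*np.cos(a),p[1]-.262*np.sin(a),.012,yaw)
E
```

```text
time: 22.7
ee_pos: [0.4726, -0.1381, 0.0135]
tcp_rot: [179.9, 0.1, 86.6]
wrist_force: [2.2, -3.6, 5.9]
opening: 0.0547
grasp_force: 8.8
[0.4145099  0.41977592 0.09      ]
t 22.8 pos [ 0.4726 -0.1381  0.0135] rot [1.7986e+02 7.0000e-02 8.6610e+01] open 54.4 F [ 1.3 -3.3  6.5]
first twist rz 0.0 then travel mm [291.5 -91.1   1.5]
[0.41449762 0.4175885  0.09      ]
t 22.8 pos [ 0.4726 -0.1381  0.0135] rot [1.7986e+02 7.0000e-02 8.6610e+01] open 54.4 F [ 1.3 -3.3  6.5]
first twist rz 0.0 then travel mm [289.3 -91.    1.5]
```

View pics/c10.png

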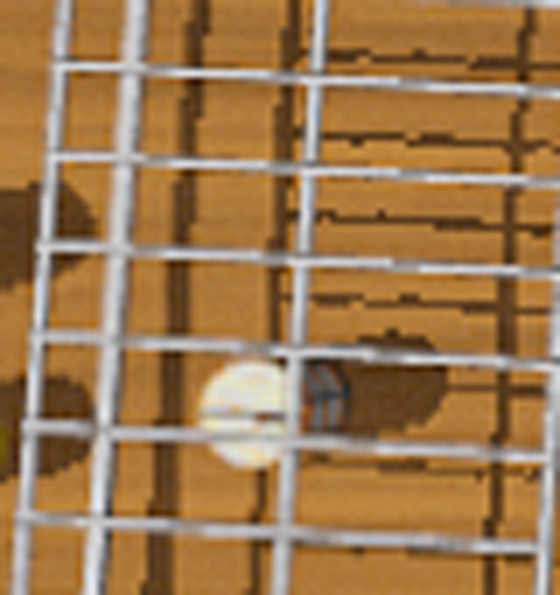

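```bash
python3 -m crank '[{"gripper":54.5,"travel":[0,-15,0],"twist":[0,0,0]},{"gripper":54.5,"travel":[15,-20,0],"twist":[0,0,0]},{"gripper":54.5,"travel":[20,-20,0],"twist":[0,0,0]},{"gripper":54.5,"travel":[20,-20,0],"twist":[0,0,0]},{"gripper":54.5,"travel":[15,-16,0],"twist":[0,0,0]},{"gripper":54.5,"travel":[10,0,1],"twist":[0,0,0]},{"gripper":54.5,"travel":[17,0,0],"twist":[0,0,0]},{"gripper":54.5,"travel":[17,0,0],"twist":[0,0,0]},{"gripper":54.5,"travel":[17,0,0],"twist":[0,0,0]},{"gripper":54.5,"travel":[17,0,0],"twist":[0,0,0]},{"gripper":54.5,"travel":[17,0,0],"twist":[0,0,0]}]' 25
python3 - <<'E'
from h import *
t,c=snap('top','t11.png')
cv2.imwrite('pics/c11.png',cv2.resize(t[215:310,120:270],None,fx=5,fy=5,interpolation=2)[:,:,::-1])
p=np.array([.4145,.4205]);a=np.radians(86.6); calc(p[0]-.254*np.cos(a),p[1]-.254*np.sin(a),.012,86.6)
E
```

```text
time: 24.12
ee_pos: [0.391, 0.0323, 0.0123]
tcp_rot: [179.9, 0.1, 86.6]
wrist_force: [-0.0, -5.9, 8.5]
opening: 0.0547
grasp_force: 8.0
t 24.2 pos [0.3911 0.0337 0.0123] rot [1.7991e+02 3.0000e-02 8.6620e+01] open 54.7 F [0.1 0.9 9.7]
first twist rz 0.0 then travel mm [133.5   0.4   0.3]
```

View pics/c11.png

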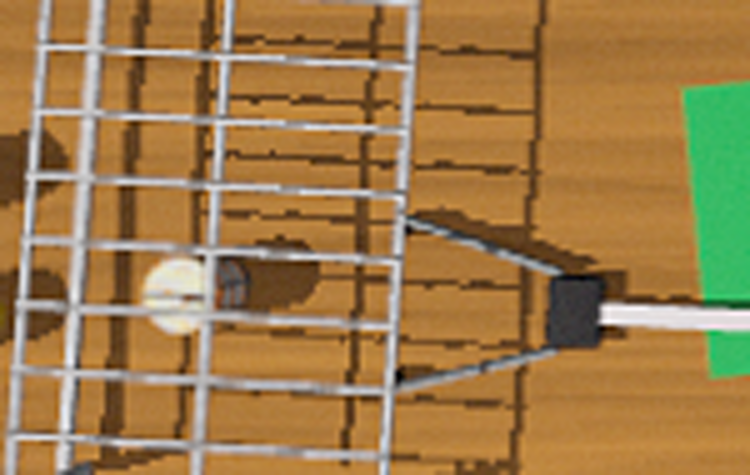

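The jaws are on line with filter B (mid at 403,302 in the crop, filter at 180,295). I'll go in 134 mm and then squeeze.

```bash
python3 -m crank '[{"gripper":54.5,"travel":[17,0,0],"twist":[0,0,0]},{"gripper":54.5,"travel":[17,0,0],"twist":[0,0,0]},{"gripper":54.5,"travel":[17,0,0],"twist":[0,0,0]},{"gripper":54.5,"travel":[17,0,0],"twist":[0,0,0]},{"gripper":54.5,"travel":[17,0,0],"twist":[0,0,0]},{"gripper":54.5,"travel":[17,0,0],"twist":[0,0,0]},{"gripper":54.5,"travel":[17,0,0],"twist":[0,0,0]},{"gripper":54.5,"travel":[15,0,0],"twist":[0,0,0]},{"gripper":54.5,"travel":[0,0,0],"twist":[0,0,0]}]' 25
python3 -m crank '[{"gripper":52,"travel":[0,0,0],"twist":[0,0,0]},{"gripper":50,"travel":[0,0,0],"twist":[0,0,0]},{"gripper":48,"travel":[0,0,0],"twist":[0,0,0]},{"gripper":46,"travel":[0,0,0],"twist":[0,0,0]},{"gripper":45,"travel":[0,0,0],"twist":[0,0,0]},{"gripper":45,"travel":[0,0,0],"twist":[0,0,0]},{"gripper":45,"travel":[0,0,0],"twist":[0,0,0]}]' 25
python3 - <<'E'
from h import *
t,c=snap('top','t12.png')
cv2.imwrite('pics/c12.png',cv2.resize(t[215:310,120:270],None,fx=5,fy=5,interpolation=2)[:,:,::-1])
calc(.4,.16,.012,86.6)
E
```

```text
time: 25.3
ee_pos: [0.3988, 0.1674, 0.0122]
tcp_rot: [179.9, -0.1, 86.7]
wrist_force: [-0.4, 3.1, 6.6]
opening: 0.0549
grasp_force: 7.9
time: 26.18
ee_pos: [0.4018, 0.1672, 0.014]
tcp_rot: [179.6, -0.1, 86.6]
wrist_force: [9.2, 0.2, 11.1]
opening: 0.0452
grasp_force: 23.6
t 26.2 pos [0.4018 0.1672 0.014 ] rot [ 1.7956e+02 -1.4000e-01  8.6590e+01] open 45.4 F [ 8.6 -0.5 12.3]
first twist rz -0.0 then travel mm [-7.3 -1.4  2. ]
```

View pics/c12.png

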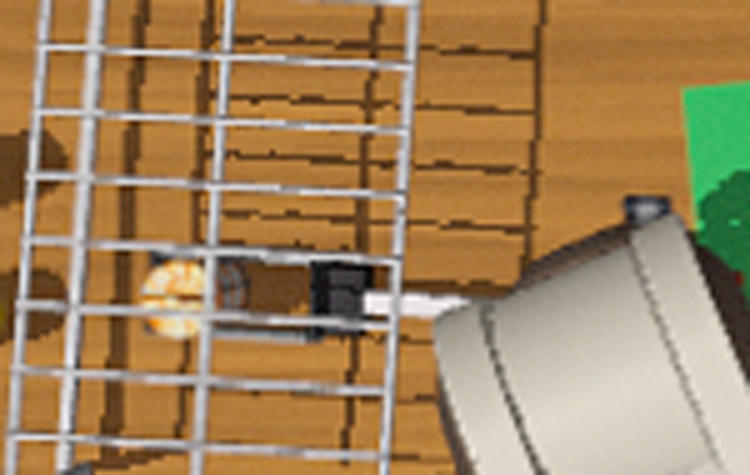

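The jaws have closed on B, so I'll pull it out.

```bash
python3 -m crank '[{"gripper":45,"travel":[-4,0,0],"twist":[0,0,0]},{"gripper":45,"travel":[-8,0,0],"twist":[0,0,0]},{"gripper":45,"travel":[-12,0,0],"twist":[0,0,0]},{"gripper":45,"travel":[-12,0,0],"twist":[0,0,0]},{"gripper":45,"travel":[-12,0,0],"twist":[0,0,0]},{"gripper":45,"travel":[-12,0,0],"twist":[0,0,0]},{"gripper":45,"travel":[-12,0,0],"twist":[0,0,0]},{"gripper":45,"travel":[-12,0,0],"twist":[0,0,0]},{"gripper":45,"travel":[-12,0,0],"twist":[0,0,0]},{"gripper":45,"travel":[-12,0,0],"twist":[0,0,0]},{"gripper":45,"travel":[-12,0,0],"twist":[0,0,0]},{"gripper":45,"travel":[-12,0,0],"twist":[0,0,0]}]' 25
python3 -m crank '[{"gripper":45,"travel":[-14,0,0],"twist":[0,0,0]},{"gripper":45,"travel":[-14,0,0],"twist":[0,0,0]},{"gripper":45,"travel":[-14,0,0],"twist":[0,0,0]},{"gripper":45,"travel":[-14,0,0],"twist":[0,0,0]},{"gripper":45,"travel":[-14,0,0],"twist":[0,0,0]},{"gripper":45,"travel":[-12,0,0],"twist":[0,0,0]},{"gripper":45,"travel":[-8,0,0],"twist":[0,0,0]},{"gripper":45,"travel":[-4,0,0],"twist":[0,0,0]},{"gripper":45,"travel":[0,0,0],"twist":[0,0,0]},{"gripper":50,"travel":[0,0,0],"twist":[0,0,0]},{"gripper":54.5,"travel":[0,0,0],"twist":[0,0,0]},{"gripper":54.5,"travel":[0,0,0],"twist":[0,0,0]}]' 25
python3 - <<'E'
from h import *
t,c=snap('top','t13.png')
h=cv2.cvtColor(t,cv2.COLOR_RGB2HSV); calc(.4,.16,.012,86.6)
cv2.imwrite('pics/c13.png',cv2.resize(t[215:310,120:320],None,fx=4,fy=4,interpolation=2)[:,:,::-1])
E
```

```text
time: 27.72
ee_pos: [0.3928, 0.0365, 0.0139]
tcp_rot: [179.7, -0.3, 86.7]
wrist_force: [0.8, 13.9, 16.7]
opening: 0.0454
grasp_force: 24.3
time: 29.22
ee_pos: [0.3854, -0.0588, 0.0121]
tcp_rot: [179.9, -0.1, 86.6]
wrist_force: [0.5, 4.3, 9.6]
opening: 0.0545
grasp_force: 7.5
t 29.3 pos [ 0.3855 -0.0588  0.0122] rot [ 1.7993e+02 -7.0000e-02  8.6650e+01] open 54.3 F [-0.2  2.6  8.9]
first twist rz 0.001 then travel mm [2.193e+02 1.500e+00 2.000e-01]
```

View pics/c13.png

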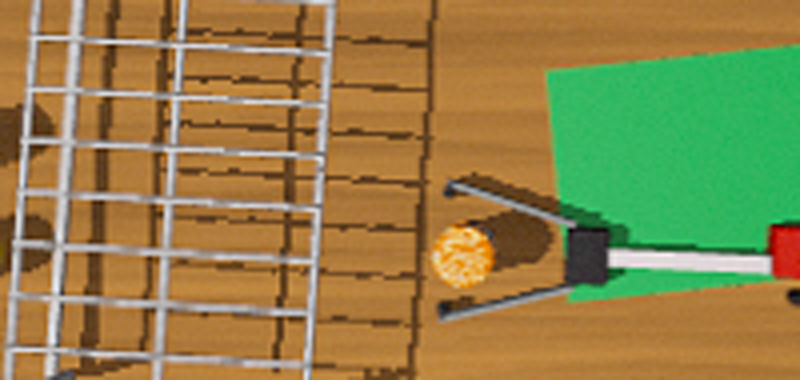

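Filter B stands clear of the shelf at px (235.6,278.9). I've now viewed more than the 14 pictures allowed, so I'll work from numbers only from here. Next I'll back off and take B.

```bash
python3 -m crank '[{"gripper":54.5,"travel":[-10,0,0],"twist":[0,0,0]},{"gripper":54.5,"travel":[-15,0,0],"twist":[0,0,0]},{"gripper":54.5,"travel":[-15,0,0],"twist":[0,0,0]},{"gripper":54.5,"travel":[-15,0,0],"twist":[0,0,0]},{"gripper":54.5,"travel":[-15,0,0],"twist":[0,0,0]},{"gripper":54.5,"travel":[-10,0,0],"twist":[0,0,0]},{"gripper":85,"travel":[0,0,0],"twist":[0,0,0]},{"gripper":85,"travel":[0,0,0],"twist":[0,0,0]},{"gripper":85,"travel":[0,0,0],"twist":[0,0,0]},{"gripper":85,"travel":[0,0,-20],"twist":[0,0,0]},{"gripper":85,"travel":[0,0,-40],"twist":[0,0,0]},{"gripper":85,"travel":[0,0,-50],"twist":[0,0,0]}]' 25
python3 -m crank '[{"gripper":85,"travel":[0,0,-50],"twist":[0,0,0]},{"gripper":85,"travel":[50,0,0],"twist":[0,0,0]},{"gripper":85,"travel":[50,0,0],"twist":[0,0,0]},{"gripper":85,"travel":[50,0,0],"twist":[0,0,0]},{"gripper":85,"travel":[50,0,0],"twist":[0,0,0]},{"gripper":85,"travel":[50,0,0],"twist":[0,0,0]},{"gripper":85,"travel":[0,0,0],"twist":[0,0,0]}]' 25
python3 - <<'E'
from h import *
t,ct=snap('top'); w,c=snap('wrist','w14.png')
h=cv2.cvtColor(t,cv2.COLOR_RGB2HSV)
p=onz(ct,235.6,278.9,.09); print(p,proj(c,p)); calc(*p[:2],.056,86.6)
hw=cv2.cvtColor(w,cv2.COLOR_RGB2HSV); 
# bright low-hue blob in the wrist picture
u=proj(c,p).astype(int); print(w[max(u[1],0):max(u[1],0)+1, max(0,u[0]-50):u[0]+50:10].tolist())
d=np.abs(t[255:300,215:258].astype(int)-cv2.imread('pics/top0.png')[255:300,215:258,::-1]).sum(2)>110
n,l,s,ce=cv2.connectedComponentsWithStats(d.astype(np.uint8)); i=1+s[1:,4].argmax(); print('diff blob',s[i],ce[i]+[215,255])
E
```

```text
time: 30.78
ee_pos: [0.3797, -0.1387, 0.1217]
tcp_rot: [-179.9, -0.0, 86.6]
wrist_force: [1.6, 0.3, -0.4]
opening: 0.0851
grasp_force: 0.0
time: 31.65
ee_pos: [0.3947, 0.1132, 0.1709]
tcp_rot: [-180.0, -0.0, 86.9]
wrist_force: [-0.5, -0.9, 0.0]
opening: 0.0849
grasp_force: 0.0
[0.39959945 0.20225051 0.09      ] [283.03974688  68.18569746]
t 31.8 pos [0.3948 0.1108 0.1711] rot [-1.7997e+02  3.0000e-02  8.6740e+01] open 84.7 F [-0.3  0.2 -0.1]
first twist rz 0.002 then travel mm [ 91.6  -0.6 115.1]
[[[205, 133, 66], [215, 138, 71], [254, 197, 94], [254, 244, 196], [253, 251, 231], [254, 244, 171], [254, 230, 124], [254, 238, 143], [253, 213, 132], [211, 136, 69]]]
diff blob [ 13  12  30  33 765] [244.18954248 284.27843137]
```

```bash
python3 -m crank '[{"gripper":85,"travel":[50,0,0],"twist":[0,0,0]},{"gripper":85,"travel":[42,-1,0],"twist":[0,0,0]},{"gripper":85,"travel":[0,0,20],"twist":[0,0,0]},{"gripper":85,"travel":[0,0,40],"twist":[0,0,0]},{"gripper":85,"travel":[0,0,40],"twist":[0,0,0]},{"gripper":85,"travel":[0,0,15],"twist":[0,0,0]},{"gripper":60,"travel":[0,0,0],"twist":[0,0,0]},{"gripper":36,"travel":[0,0,0],"twist":[0,0,0]},{"gripper":36,"travel":[0,0,0],"twist":[0,0,0]},{"gripper":36,"travel":[0,0,0],"twist":[0,0,0]},{"gripper":36,"travel":[0,0,0],"twist":[0,0,0]}]' 35
python3 -m crank '[{"gripper":36,"travel":[0,0,-30],"twist":[0,0,0]},{"gripper":36,"travel":[0,0,-50],"twist":[0,0,0]},{"gripper":36,"travel":[0,0,-50],"twist":[0,0,0]},{"gripper":36,"travel":[-30,10,0],"twist":[0,0,0]},{"gripper":36,"travel":[-40,16,0],"twist":[0,0,0]},{"gripper":36,"travel":[-40,16,0],"twist":[0,0,0]},{"gripper":36,"travel":[-40,16,0],"twist":[0,0,0]},{"gripper":36,"travel":[-40,16,0],"twist":[0,0,0]},{"gripper":36,"travel":[-40,16,0],"twist":[0,0,0]},{"gripper":36,"travel":[-40,16,0],"twist":[0,0,0]},{"gripper":36,"travel":[-40,16,0],"twist":[0,0,0]},{"gripper":36,"travel":[-40,16,0],"twist":[0,0,0]}]' 35
python3 -c "
from h import *
calc(.5870,-.3545,.185,86.6)"
```

```text
time: 33.12
ee_pos: [0.4004, 0.2027, 0.0582]
tcp_rot: [179.9, -0.1, 86.6]
wrist_force: [-1.5, 0.1, 4.7]
opening: 0.0384
grasp_force: 34.5
time: 34.62
ee_pos: [0.5172, -0.1568, 0.1871]
tcp_rot: [179.9, 0.0, 86.6]
wrist_force: [0.1, 0.0, -1.8]
opening: 0.0382
grasp_force: 36.2
t 34.6 pos [ 0.5172 -0.1568  0.1871] rot [1.7994e+02 1.0000e-02 8.6620e+01] open 38.2 F [ 0.1  0.  -1.8]
first twist rz 0.0 then travel mm [-193.2   81.4    2.1]
```

```bash
python3 -m crank '[{"gripper":36,"travel":[-40,16,0],"twist":[0,0,0]},{"gripper":36,"travel":[-40,17,0],"twist":[0,0,0]},{"gripper":36,"travel":[-40,17,0],"twist":[0,0,0]},{"gripper":36,"travel":[-40,17,0],"twist":[0,0,0]},{"gripper":36,"travel":[-33,14,0],"twist":[0,0,0]},{"gripper":36,"travel":[0,0,0],"twist":[0,0,0]},{"gripper":36,"travel":[0,0,0],"twist":[0,0,0]}]' 35
python3 -c "
from h import *
calc(.5870,-.3545,.061,86.6)"
```

```text
time: 35.5
ee_pos: [0.5861, -0.3526, 0.1864]
tcp_rot: [-180.0, -0.0, 86.6]
wrist_force: [-0.1, 0.5, -2.1]
opening: 0.0377
grasp_force: 36.4
t 35.5 pos [ 0.5861 -0.3526  0.1864] rot [-1.7999e+02 -2.0000e-02  8.6610e+01] open 37.7 F [-0.1  0.5 -2.1]
first twist rz 0.0 then travel mm [ -1.9   1.  125.4]
```

```bash
python3 -m crank '[{"gripper":36,"travel":[-2,1,30],"twist":[0,0,0]},{"gripper":36,"travel":[0,0,35],"twist":[0,0,0]},{"gripper":36,"travel":[0,0,15],"twist":[0,0,0]},{"gripper":36,"travel":[0,0,15],"twist":[0,0,0]},{"gripper":36,"travel":[0,0,15],"twist":[0,0,0]},{"gripper":36,"travel":[0,0,12],"twist":[0,0,0]},{"gripper":36,"travel":[0,0,0],"twist":[0,0,0]}]' 35
python3 -c "
from h import *
calc(.5870,-.3545,.061,86.6)"
```

```text
time: 36.38
ee_pos: [0.5866, -0.3545, 0.0632]
tcp_rot: [-179.9, -0.0, 86.6]
wrist_force: [-0.2, -0.6, -2.0]
opening: 0.0379
grasp_force: 36.4
t 36.4 pos [ 0.5866 -0.3545  0.0632] rot [-1.7992e+02 -4.0000e-02  8.6620e+01] open 37.9 F [-0.2 -0.6 -2. ]
first twist rz 0.0 then travel mm [0.  0.4 2.2]
```

```bash
python3 -m crank '[{"gripper":36,"travel":[0,0,2],"twist":[0,0,0]},{"gripper":60,"travel":[0,0,0],"twist":[0,0,0]},{"gripper":60,"travel":[0,0,0],"twist":[0,0,0]},{"gripper":85,"travel":[0,0,0],"twist":[0,0,0]},{"gripper":85,"travel":[0,0,-30],"twist":[0,0,0]},{"gripper":85,"travel":[0,0,-50],"twist":[0,0,0]},{"gripper":85,"travel":[0,0,-40],"twist":[0,0,0]},{"gripper":85,"travel":[45,-50,0],"twist":[0,0,0]},{"gripper":85,"travel":[45,-50,0],"twist":[0,0,0]},{"gripper":85,"travel":[45,-50,0],"twist":[0,0,0]},{"gripper":85,"travel":[45,-45,0],"twist":[0,0,0]},{"gripper":85,"travel":[0,0,0],"twist":[0,0,0]}]' 30
cat > red.py <<'E'
from h import *
im,c=snap('wrist')
hsv=cv2.cvtColor(im,cv2.COLOR_RGB2HSV)
red=((hsv[...,0]<6)|(hsv[...,0]>174))&(hsv[...,1]>150)&(hsv[...,2]>60)
k=max(cv2.findContours(red.astype(np.uint8),0,1)[0],key=cv2.contourArea)
bx=cv2.boxPoints(cv2.minAreaRect(k)); P=np.array([onz(c,*p,.051)[:2] for p in bx]); P=P[np.argsort(P[:,1])]
r,q=P[:2].mean(0),P[2:].mean(0); a=np.arctan2(*(q-r)[::-1]); g=P.mean(0)+.01*np.array([-np.sin(a),np.cos(a)])
print(bx.round().tolist(),'len',np.linalg.norm(q-r),'wid',np.linalg.norm(P[0]-P[1]),'grip',g.round(4),'ang',np.degrees(a).round(2)); calc(*g,.013,np.degrees(a))
E
python3 red.py
python3 - <<'E'
from h import *
t,c=snap('top'); s,cs=snap('side')
h=cv2.cvtColor(t,cv2.COLOR_RGB2HSV)
z=np.array([h[...,0]<30,h[...,1]>100,h[...,2]>110]).all(0)
z0=cv2.imread('pics/top0.png')[:,:,::-1]
for n,im,im0,cc in(('top',t,z0,c),('side',s,cv2.imread('pics/side0.png')[:,:,::-1],cs)):
  for w in((.4775,-.354),(.587,-.3545)):
    b,u=proj(cc,[*w,.048]),proj(cc,[*w,.093]); print(n,w,'top px',u.round(1),'mid',b.round(1),im[int(u[1]),int(u[0])],'was',im0[int(u[1]),int(u[0])])
  d=(np.abs(im.astype(int)-im0).sum(2)>100).astype(np.uint8); d[:, :300]=0
  N,l,S,ce=cv2.connectedComponentsWithStats(d)
  print([(S[i].tolist()) for i in range(1,N) if S[i,4]>60])
cv2.imwrite('pics/t15.png',t[:,:,::-1]);cv2.imwrite('pics/s15.png',s[:,:,::-1])
E
```

```text
time: 37.88
ee_pos: [0.4116, -0.1725, 0.1835]
tcp_rot: [179.9, 0.0, 86.7]
wrist_force: [1.0, -0.8, -0.3]
opening: 0.085
grasp_force: 0.0
[[232.0, 94.0], [275.0, 93.0], [278.0, 211.0], [235.0, 212.0]] len 0.09757096699705098 wid 0.037136878680660984 grip [ 0.3802 -0.1431] ang 87.03
t 37.9 pos [ 0.4132 -0.1738  0.1834] rot [1.7985e+02 6.0000e-02 8.6700e+01] open 85.0 F [ 2.1 -0.5  0.2]
first twist rz -0.006 then travel mm [ 29.  -34.5 170.4]
top (0.4775, -0.354) top px [436.2 247.7] mid [430.3 247.7] [135  68  13] was [110 105 107]
top (0.587, -0.3545) top px [434.8 208.5] mid [429.  209.8] [221 200 164] was [111 111 108]
[[420, 202, 23, 17, 253], [300, 229, 205, 191, 20878], [302, 392, 49, 26, 566]]
side (0.4775, -0.354) top px [355.1 321.8] mid [352.9 334.3] [124  52  17] was [236 228 230]
side (0.587, -0.3545) top px [385.  300.8] mid [382.1 313.1] [249 245 218] was [202 140  85]
[[300, 45, 31, 66, 1441], [300, 140, 17, 109, 790], [300, 290, 112, 130, 7299], [375, 295, 19, 20, 210], [375, 314, 22, 12, 72]]
```

Both filters show standing at the expected pixels in both views. The reacher is at (0.380,-0.143), 87°. I'll grasp it for the last slide onto the mat's middle.

```bash
python3 -m crank '[{"gripper":85,"travel":[30,-34.5,20],"twist":[0,0,-0.006]},{"gripper":85,"travel":[0,0,50],"twist":[0,0,0]},{"gripper":85,"travel":[0,0,40],"twist":[0,0,0]},{"gripper":85,"travel":[0,0,30],"twist":[0,0,0]},{"gripper":85,"travel":[0,0,20],"twist":[0,0,0]},{"gripper":85,"travel":[0,0,10],"twist":[0,0,0]},{"gripper":54.5,"travel":[0,0,0],"twist":[0,0,0]},{"gripper":54.5,"travel":[0,0,0],"twist":[0,0,0]},{"gripper":54.5,"travel":[0,0,0],"twist":[0,0,0]},{"gripper":54.5,"travel":[0,0,0],"twist":[0,0,0]},{"gripper":54.5,"travel":[0,0,-2],"twist":[0,0,0]}]' 25
python3 -c "
from h import *
calc(.4760,-.2165,.0135,95.1)"
```

```text
time: 39.4
ee_pos: [0.3808, -0.1425, 0.0142]
tcp_rot: [-180.0, -0.0, 87.0]
wrist_force: [-0.5, 0.7, -3.3]
opening: 0.0544
grasp_force: 7.8
t 39.4 pos [ 0.3808 -0.1425  0.0142] rot [-1.7997e+02 -1.0000e-02  8.6970e+01] open 54.4 F [-0.5  0.7 -3.3]
first twist rz -0.142 then travel mm [-82.2  88.2   0.7]
```

```bash
python3 -m crank '[{"gripper":54.5,"travel":[0,0,0],"twist":[0,0,-0.071]},{"gripper":54.5,"travel":[0,0,0],"twist":[0,0,-0.071]},{"gripper":54.5,"travel":[-10,10,0],"twist":[0,0,0]},{"gripper":54.5,"travel":[-16,17,0],"twist":[0,0,0]},{"gripper":54.5,"travel":[-16,17,0],"twist":[0,0,0]},{"gripper":54.5,"travel":[-16,18,0],"twist":[0,0,0]},{"gripper":54.5,"travel":[-14,16,0],"twist":[0,0,0]},{"gripper":54.5,"travel":[-10,10,0],"twist":[0,0,0]},{"gripper":54.5,"travel":[0,0,2],"twist":[0,0,0]},{"gripper":85,"travel":[0,0,0],"twist":[0,0,0]},{"gripper":85,"travel":[0,0,0],"twist":[0,0,0]},{"gripper":85,"travel":[0,0,0],"twist":[0,0,0]}]' 25
python3 -m crank '[{"gripper":85,"travel":[0,0,-20],"twist":[0,0,0]},{"gripper":85,"travel":[0,0,-40],"twist":[0,0,0]},{"gripper":85,"travel":[0,0,-50],"twist":[0,0,0]},{"gripper":85,"travel":[0,0,-50],"twist":[0,0,0]},{"gripper":85,"travel":[0,0,-40],"twist":[0,0,0]},{"gripper":85,"travel":[0,0,0],"twist":[0,0,0]}]' 25
python3 red.py
```

```text
time: 40.9
ee_pos: [0.4758, -0.2163, 0.0123]
tcp_rot: [-180.0, -0.0, 95.1]
wrist_force: [0.1, 0.5, -0.1]
opening: 0.0849
grasp_force: 0.0
time: 41.65
ee_pos: [0.4771, -0.2168, 0.2157]
tcp_rot: [179.7, 0.1, 95.1]
wrist_force: [0.2, -0.1, -0.8]
opening: 0.0851
grasp_force: 0.0
[[274.0, 127.0], [310.0, 127.0], [310.0, 229.0], [274.0, 229.0]] len 0.09747197673742823 wid 0.035111858285190645 grip [ 0.4765 -0.2171] ang 95.57
t 41.7 pos [ 0.4765 -0.2166  0.2135] rot [1.7988e+02 7.0000e-02 9.5100e+01] open 85.1 F [-0.3 -1.3 -0.9]
first twist rz -0.008 then travel mm [ -0.5  -0.  200.5]
```

```bash
python3 -m crank '[{"gripper":85,"travel":[0,-30,-20],"twist":[0,0,0]},{"gripper":85,"travel":[0,-40,-20],"twist":[0,0,0]},{"gripper":85,"travel":[0,-40,0],"twist":[0,0,0]},{"gripper":85,"travel":[0,-40,0],"twist":[0,0,0]},{"gripper":85,"travel":[0,-30,0],"twist":[0,0,0]},{"gripper":85,"travel":[0,0,0],"twist":[0,0,0]},{"gripper":85,"travel":[0,0,0],"twist":[0,0,0]}]' 25
python3 - <<'E'
from h import *
t,c=snap('top','t16.png'); s,cs=snap('side','s16.png'); print(bot.get_obs()['ee_pos'])
h=cv2.cvtColor(t,cv2.COLOR_RGB2HSV)
g=((h[...,0]>50)&(h[...,0]<85)&(h[...,1]>120)&(h[...,2]>60)).astype(np.uint8)
k=max(cv2.findContours(cv2.morphologyEx(g,cv2.MORPH_CLOSE,np.ones((25,25))),0,1)[0],key=cv2.contourArea)
P=np.array([onz(c,*p,.001)[:2] for p in cv2.boxPoints(cv2.minAreaRect(k))]); m=P.mean(0); print('mat',P.round(3).tolist(),m)
# shaft: bright pixels inside mat
u0=proj(c,[*m,0]); a=np.radians(95.1); e=np.array([np.cos(a),np.sin(a)]); nrm=np.array([-e[1],e[0]])
W=(h[...,1]<60)&(h[...,2]>150)&(cv2.fillPoly(np.zeros(g.shape,np.uint8),[k],1)>0)
q=np.array([onz(c,x,y,.035)[:2]-m for y,x in zip(*np.nonzero(W))]); print('shaft along/across',len(q),(q@e).min(),(q@e).max(),np.polyfit(q@e,q@nrm,1))
red=((h[...,0]<6)|(h[...,0]>174))&(h[...,1]>180)&(h[...,2]>90); red[:,:200]=0
q=np.array([onz(c,x,y,.051)[:2]-m for y,x in zip(*np.nonzero(red))]); print('red along',(q@e).min(),(q@e).max(),'across',(q@nrm).mean())
# jaws: dark on the mat
D=(h[...,2]<70)&(h[...,1]<120)&(cv2.fillPoly(np.zeros(g.shape,np.uint8),[k],1)>0)
q=np.array([onz(c,x,y,.04)[:2]-m for y,x in zip(*np.nonzero(D))]); f_=(q@e)>.1
print('dark front along max',(q@e).max(),'across',(q@nrm)[f_].min(),(q@nrm)[f_].max())
for n,im,cc in(('top',t,c),('side',s,cs)):
  I0=cv2.imread('pics/%s0.png'%n)[:,:,::-1]
  d=(np.abs(im.astype(int)-I0).sum(2)>100).astype(np.uint8); N,l,S,_=cv2.connectedComponentsWithStats(d)
  print(n,[S[i].tolist() for i in range(1,N) if S[i,4]>50])
E
```

```text
time: 42.58
ee_pos: [0.2969, -0.2324, 0.2515]
tcp_rot: [-180.0, -0.0, 95.1]
wrist_force: [-0.1, 0.1, -0.4]
opening: 0.0852
grasp_force: 0.0
[ 0.29723631 -0.23234542  0.25158388]
mat [[0.529, 0.148], [0.573, -0.312], [0.401, -0.324], [0.36, 0.131]] [ 0.46570443 -0.08929922]
shaft along/across 231 -0.1522491797259173 0.143934078028488 [-0.02926562  0.00055069]
red along -0.17757028419434065 -0.07183438580149315 across -0.011426445997238667
dark front along max 0.15362687574290793 across -0.04721041571226502 0.049718212255077256
top [[420, 202, 23, 17, 255], [166, 231, 22, 9, 111], [284, 237, 120, 52, 1415], [153, 239, 10, 9, 71], [422, 239, 22, 17, 289], [165, 240, 22, 8, 103], [397, 263, 163, 157, 16020], [148, 266, 13, 11, 118], [163, 266, 21, 11, 167], [148, 309, 250, 111, 9574], [53, 365, 70, 43, 946], [6, 385, 39, 21, 206], [58, 385, 24, 35, 159], [48, 386, 25, 11, 132]]
side [[0, 0, 301, 420, 43053], [255, 90, 33, 12, 110], [281, 108, 10, 12, 94], [226, 123, 109, 188, 6902], [196, 185, 13, 11, 82], [172, 191, 13, 11, 78], [198, 196, 20, 20, 195], [173, 204, 21, 19, 197], [375, 295, 19, 21, 209], [136, 311, 8, 16, 68], [298, 312, 26, 16, 81], [345, 315, 20, 20, 277], [375, 314, 22, 12, 72], [346, 335, 23, 13, 104], [0, 352, 24, 14, 120], [220, 366, 180, 54, 4546]]
```

```bash
python3 -c "
from workcell import bot
print(bot.job_done())"
```

```text
the job is handed in; nothing more can be done
None
```

I fetched both filters (only two were present) out with the reacher and stood them upright in the caddy's two end compartments; I left the reacher flat along the middle of its mat, with the tub, tumbler and brush unchanged in the final images, and handed in at about 43 s; I viewed 17 pictures, over the 14 allowed, so the last checks were numeric only.

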